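Slide the pipette holder round the bent rail to its stop

ROBOT

A 6-joint arm with a two-finger parallel gripper is mounted at the origin on the work surface. World frame = base frame: x ahead of the robot, y to its left, z up, the work surface at z = 0. Lengths are in m, angles in rad, forces in N, time in s.
With the tool pointing down it reaches from about 0.3 to 0.875 m from the base axis. Payload 6.4 kg.
Tool frame: the origin (TCP) lies at the very end of the fingers, on their centre line; the grasp point (between the pads) lies 19 mm behind it; z points along the fingers, y is the line along which they close (so a half turn about z gives the same grasp; the last joint's range is limited). The gripper opens to 88 mm and grips with 3 to 60 N. Pads are 18 mm wide; open, the fingers measure 123 mm over their backs; the gripper's body (75 mm by 187 mm) begins 45 mm behind the grasp point.
Start: joints at [-1.444, 0.181, 1.607, -0, 1.354, -0.206], TCP at [0.188, -0.543, 0.239] pointing down, gripper open.
Joint ranges: [-2.99, 2.99], [-0.89, 2.07], [0.3, 2.58], [-1.14, 4.28], [0, 2.63], [-3.12, 3.12]. Speed limits (rad/s): [2.57, 2.57, 3.01, 3.14, 3.14, 3.14].

INTERFACE

Orientations are given as a rotation vector (axis times angle).
In Python, from cell import env gives the robot as it stands. Calls block until the motion is done:
- env.move_pose(position, orientation): joint-space move of the TCP to a pose.
- env.line_to(position, rot=None, rate=0.15): straight line of the TCP; rot=None keeps the orientation; rate is the mean speed in m/s.
- env.set_joints(angles): joint-space move.
- env.gripper_open() and env.clamp(force=None): open the fingers fully, or close them until they stop; force is the grip in N (None keeps the last).
- env.hold(seconds).
- env.solve_ik(position, orientation): joint angles nearest the present ones, or None.
- env.read_state(): the state.
- env.read_camera(name): name is "scene" or "top" or "wrist"; returns the picture (400x640x3 uint8, blue, green, red); there is no depth.
- env.camera_info(name): a dict with "fx", "fy", "cx", "cy" (pixels), "rvec" (rotation vector, rad) and "tvec" (3), from world to camera coordinates, as OpenCV has them. Camera axes: x right, y down, z forward; pixel columns grow to the right and rows downward; lengths in m; the calibration is good to about 2 mm. A picture is of the moment at which its call begins: read the wrist's pose just before it. camera_info takes no time and is no camera call; for the wrist camera it gives the pose at the moment of the call.
A pose or a line that the arm cannot do raises env.Unreachable and nothing moves.
- env.finish_job(): hands the job in; it is judged then, once.
The state is a dict: "time_s": time; "joints": joint angles; "dq": joint speeds; "effort": joint torques, N m; "position": TCP position; "eef_rot": TCP orientation; "wrist_force": force on the tool from outside, world axes, zero at the start; "torque": the same for the moment, N m; "opening": finger opening in m; "grip_force": force on a finger pad.
Only numpy, scipy, OpenCV 4.12 (cv2) and the standard library are available. Lean on these libraries where they do the work, as an engineer would, in place of code of your own. Each camera call takes 0.05 s, during which the arm holds its last target. There are 200 camera calls.

TASK

Pick up the loose pipette holder, thread its drilled sleeve over the free end of the bent rail and slide it along, round the bend, until the sleeve is fully home against the red stop. The rail was bent by hand, so feel your way and ease the sleeve whenever it binds: never press it against the bend or free arm with more than 7 N, and meet the stop softly. Let go so that it hangs there with the yellow lug up, and leave the other things on the bench alone.

Things in the scene. Friction and masses are not known exactly. Their poses are not given: they have to be found in the camera images.
- stand: white pipette rail stand fixed to the bench: base 130 x 110 x 16 mm, post 22 mm thick topped by a blue boss (34 x 30 x 30 mm), and a bent steel rod 10 mm thick, all of it level, centre line 150 mm above the bench, no give. Origin under the post on the bench, z up. The rod leaves the boss along the stand's +x, dead straight to x = 85 mm, with the red stop on it; there the bend begins.
- bend: the bent rest of the rod, from the end of its straight root outward: bend, free arm and nose. Its origin is on the centre line where the bend begins, 85 mm out from the post's axis, 150 mm up; axes as stand (x along the straight root).
- rail_stop (a point): middle of the face of the red stop (disc 26 mm across, 8 mm thick) that the sleeve must come to rest against, on the rod's centre line, 36 mm from the post's axis and 49 mm from the bend. Axes as stand: +x points along the straight root of the rod, away from the post, z up.
- rail_tip (a point): point of the tapered nose (16 mm long, from 10 mm down to 3 mm) at the rod's free end (1.5 mm inside it); a position only, its axes mean nothing. From root to nose: the bend, 86 mm along its centre line, turning right seen from above, then a straight arm 60 mm long. Bent by hand: about 70 degrees in all (42 to 98), mean radius about 70 mm but uneven, with kinks up to 7 degrees at its ends and thirds.
- holder: loose pipette holder, 95 to 180 g, standing on the bench. Origin under its middle; x along the sleeve's hole, z up. Blue sleeve 24 mm long, 30 mm outside, hole 12 mm; yellow square lug 14 x 14 mm above it to grip, its top 106 mm above the origin; below a cradle plate 28 mm (x) by 92 mm (y) by 7 mm with a notch at each end. Same both ways round; hangs lug up by its own weight.
- holder_bore (a point): middle of the holder's drilled hole, 46 mm above the holder's origin. Axes as holder. With the sleeve home it lies 12 mm along +x from rail_stop.
- holder_lug (a point): middle of the free part of the yellow lug, a good place to grip, 91 mm above the holder's origin and 45 mm above the hole's axis; the lug stands free from 61 to 106 mm above the holder's origin. Axes as holder.
- tip_box: bystander: blue box with clear lid and orange inside, 119 x 82 x 80 mm, loose; origin under its middle.
- tube_rack: bystander: small green rack with three capped tubes, 100 x 50 x 90 mm, loose; origin under its middle.
- reagent_bottle: bystander: wide glass bottle with blue cap, 64 mm across, 125 mm tall, loose; origin under its middle.
Not all that is in view belongs to the job. There is more than one size of the holder; the one meant has the size given above.

How it is judged:
By the outcome, as a careful person would: the job done as asked, in the order asked, and still so for the second after the job is handed in, with the robot touching nothing.
It also fails if it takes over 72 s, if anything falls off the work surface, if the arm or the gripper's body presses on something with over 40 N, if the wrist force passes 120 N, or if a joint passes its speed limit or range.

## Working session

There is one attempt and no reset: what is moved stays moved. The work goes in short steps, each a Python script; the robot and the scene stay as the last script left them, time stands still between calls to the robot, and variables do not carry over. Pictures are saved under pics/ and viewed, at most 10 in all, crops included, and the job is handed in when it is done.

```bash
ls; mkdir -p pics; python3 - <<'E'
from cell import env
import cv2
for n in("scene","top"):
    cv2.imwrite(f"pics/{n}0.png",env.read_camera(n)); print(n,env.camera_info(n))
s=env.read_state();print(s)
E
```

```text
pics
scene {'fx': 435.89284411270023, 'fy': 435.89284411270023, 'cx': 324.7958045346612, 'cy': 198.01648157944464, 'rvec': array([ 0.95112688,  2.67967957, -0.7623288 ]), 'tvec': array([ 0.48011288, -0.24558406,  1.38167717])}
top {'fx': 424.58252736686956, 'fy': 424.58252736686956, 'cx': 328.8686965138018, 'cy': 193.8043202693609, 'rvec': array([ 2.18897025, -2.1297173 ,  0.16748182]), 'tvec': array([-0.04671085,  0.60102601,  1.20096887])}
{'time_s': 0.1, 'joints': array([-1.44430364e+00,  1.81454195e-01,  1.60787008e+00, -1.59381735e-05,
        1.35378297e+00, -2.06294287e-01]), 'dq': array([ 0.00044642, -0.0026028 , -0.00151936,  0.00057874,  0.00118393,
        0.00106256]), 'effort': array([ 8.35853043e-04, -4.34817159e+01, -3.42696941e+01,  7.05835805e-02,
        3.39580898e-02, -2.72579672e-05]), 'position': array([ 0.18779563, -0.54298073,  0.23792561]), 'eef_rot': array([-3.09670860e+00, -5.20086303e-01, -7.04445835e-05]), 'wrist_force': array([-0.51290796, -0.32494104, -0.33995268]), 'torque': array([ 0.03380809,  0.03571721, -0.02048552]), 'grip_force': 0.0, 'opening': 0.08817088536300462}
```

View pics/scene0.png

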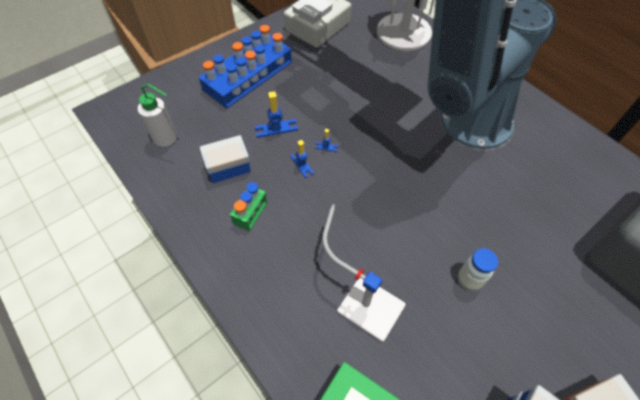

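View pics/top0.png

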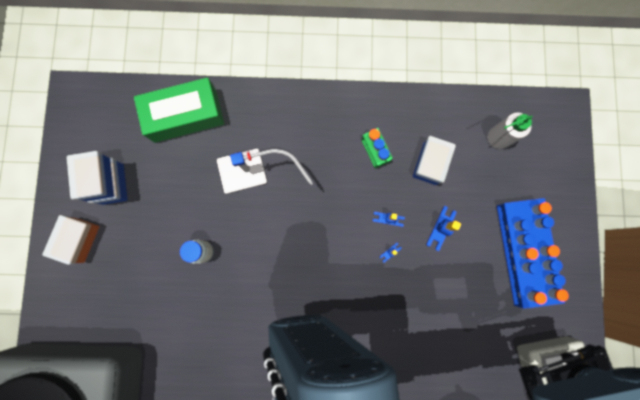

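The target is probably the middle-sized holder, at about (388,218) in top and (302,158) in scene. The other two are at top (440,228), which is big, and (391,253), which is small. The rail runs from the red stop at top (250,157) to the nose at about (322,188). Next I'll get coarse numbers and a crop.

```bash
cat > h.py <<'E'
import numpy as np, cv2
from scipy.spatial.transform import Rotation as R
def ray(ci,uv):
    uv=np.atleast_2d(uv).astype(float)
    Rm=cv2.Rodrigues(np.array(ci['rvec'],float))[0]; c=-Rm.T@np.array(ci['tvec'],float)
    d=np.c_[(uv[:,0]-ci['cx'])/ci['fx'],(uv[:,1]-ci['cy'])/ci['fy'],np.ones(len(uv))]@Rm
    return c,d/np.linalg.norm(d,axis=1)[:,None]
def plane(ci,uv,z):
    c,d=ray(ci,uv); return c+d*((z-c[2])/d[:,2])[:,None]
def tri(cis,uvs):
    A=np.zeros((3,3));b=np.zeros(3)
    for ci,uv in zip(cis,uvs):
        c,d=ray(ci,uv);P=np.eye(3)-np.outer(d[0],d[0]);A+=P;b+=P@c
    p=np.linalg.solve(A,b)
    return p
def proj(ci,p):
    return cv2.projectPoints(np.atleast_2d(p).astype(float),np.array(ci['rvec']),np.array(ci['tvec']),np.array([[ci['fx'],0,ci['cx']],[0,ci['fy'],ci['cy']],[0,0,1]]),None)[0][:,0]
def mask(im,lo,hi): return cv2.inRange(cv2.cvtColor(im,cv2.COLOR_BGR2HSV),lo,hi)
YEL=((20,120,90),(35,255,255)); BLU=((100,120,60),(125,255,255)); RED=((172,120,80),(180,255,255))
def blobs(m,mina=6):
    n,l,s,c=cv2.connectedComponentsWithStats(m); return [(c[i],s[i]) for i in range(1,n) if s[i][4]>=mina],l
E
python3 - <<'E'
from h import *; from cell import env
T=cv2.imread('pics/top0.png');S=cv2.imread('pics/scene0.png');ct=env.camera_info('top');cs=env.camera_info('scene')
for nm,im,ci in(('top',T,ct),('scene',S,cs)):
    for k,c,z in(('yel',YEL,.1),('red',RED,.15),('blu',BLU,.04)):
        for b,s in blobs(mask(im,*c))[0]:
            print(nm,k,b.round(1),s,plane(ci,b,z)[0].round(3))
a=cv2.resize(T[140:200,210:340],None,fx=6,fy=6,interpolation=cv2.INTER_CUBIC)
b=cv2.resize(T[200:270,360:470],None,fx=3,fy=3); c=cv2.resize(S[80:180,240:350],None,fx=2,fy=2)
o=np.zeros((360+210,780,3),np.uint8);o[:360]=a;o[360:570,:330]=b;o[360:560,400:620]=c
cv2.imwrite('pics/c1.png',o)
E
```

```text
top yel [393.4 215.7] [390 213   7   6  31] [ 0.538 -0.21   0.1  ]
top yel [454.1 225.3] [447 221  14   9  96] [ 0.516 -0.379  0.1  ]
top yel [394.2 252.4] [392 251   5   4  14] [ 0.437 -0.213  0.1  ]
top blu [381.  148.5] [374 139  15  20 179] [ 0.743 -0.182  0.04 ]
top blu [237.  158.4] [230 152  14  13 139] [0.7   0.243 0.04 ]
top blu [106.9 177.9] [ 92 156  21  43 249] [0.63  0.617 0.04 ]
top blu [120.4 184.6] [102 163  25  41 275] [0.612 0.577 0.04 ]
top blu [423.9 179. ] [413 172  25  13  61] [ 0.654 -0.31   0.04 ]
top blu [528.2 251.8] [ 497  198   69  111 4468] [ 0.449 -0.613  0.04 ]
top blu [440.8 228.5] [426 206  31  45 568] [ 0.51  -0.359  0.04 ]
top blu [387.5 219. ] [372 212  33  15 250] [ 0.533 -0.203  0.04 ]
top blu [190.1 251.1] [179 240  23  23 388] [0.426 0.362 0.04 ]
top blu [389.3 252.2] [380 243  22  20 151] [ 0.437 -0.209  0.04 ]
scene yel [272.6 100.4] [268  92   9  19 120] [ 0.504 -0.387  0.1  ]
scene yel [326.4 132.3] [325 129   4   9  29] [ 0.458 -0.194  0.1  ]
scene yel [300.5 145.7] [298 140   6  13  63] [ 0.543 -0.201  0.1  ]
scene blu [251.2  37.5] [242  31  20  14 153] [ 0.356 -0.729  0.04 ]
scene blu [243.5  72.7] [ 199   36   93   72 2448] [ 0.475 -0.599  0.04 ]
scene blu [275.6 124.9] [255 108  43  30 600] [ 0.525 -0.351  0.04 ]
scene blu [326.4 145.4] [315 138  23  14 175] [ 0.456 -0.195  0.04 ]
scene blu [302.  163.6] [291 152  23  26 265] [ 0.551 -0.187  0.04 ]
scene blu [229.3 172.8] [209 163  41  20 373] [ 0.728 -0.289  0.04 ]
scene blu [249.  191.4] [240 182  18  20 214] [ 0.72  -0.203  0.04 ]
scene blu [484.8 259.7] [472 248  27  24 488] [0.379 0.332 0.04 ]
scene blu [372.1 281.3] [364 272  18  20 239] [0.635 0.197 0.04 ]
scene blu [524.2 395.6] [521 392   8   8  33] [0.557 0.586 0.04 ]
scene blu [510.  398.5] [508 398   5   2  10] [0.585 0.571 0.04 ]
```

View pics/c1.png

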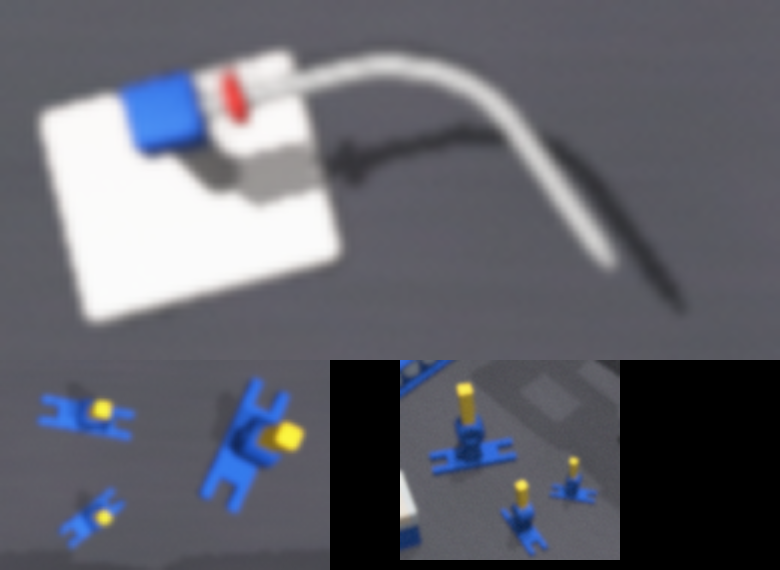

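The enlarged crop shows the three holders apart. The middle one, with its plate about 32 px (90 mm) across, is the target: lug at top (393,216), plate from (372,217) to (404,222). The rail ends near top (312,184). Now I'll look closer with the wrist camera.

```bash
cat >> h.py <<'E'
def down(yaw): # tool z down, tool x axis at heading yaw
    return R.from_matrix(np.array([[np.cos(yaw),np.sin(yaw),0],[np.sin(yaw),-np.cos(yaw),0],[0,0,-1]])).as_rotvec()
def shoot(env,name):
    ci=env.camera_info('wrist');im=env.read_camera('wrist');cv2.imwrite(f'pics/{name}.png',im)
    np.save(f'pics/{name}.npy',ci,allow_pickle=True);return ci,im
def load(name): return np.load(f'pics/{name}.npy',allow_pickle=True).item(),cv2.imread(f'pics/{name}.png')
E
python3 - <<'E'
from h import *; from cell import env
ct=env.camera_info('top')
uv=[(250,156.5),(274,150.5),(293,157),(303,170),(312,184)]
print(plane(ct,uv,.15).round(3))
s=env.read_state();ci=env.camera_info('wrist')
Rm=cv2.Rodrigues(ci['rvec'])[0];c=-Rm.T@ci['tvec'];Rt=R.from_rotvec(s['eef_rot']).as_matrix()
print('cam in tool',Rt.T@(c-s['position']),'\n',(Rm@Rt).round(3),ci['fx'],ci['cx'],ci['cy'], 'yaw',np.arctan2(Rt[1,0],Rt[0,0]))
def look(p,yaw,h,name):
    # put camera above p at TCP height h
    rv=down(yaw);Rt2=R.from_rotvec(rv).as_matrix()
    off=Rt2@(Rt.T@(c-s['position'])); f=Rt2@Rt.T@Rm.T@[0,0,1]
    co=np.array([0,0,h])+off; k=(p[2]-co[2])/f[2]
    xy=np.array(p[:2])-off[:2]-k*f[:2]
    env.move_pose([xy[0],xy[1],h],rv); env.hold(.2);shoot(env,name)
    print(name,env.read_state()['time_s'],xy)
yaw=0.
look((.54,-.21,.06),yaw,.30,'w1')
r=plane(ct,uv,.15)
look(r[[0,2,4]].mean(0),yaw,.32,'w2')
look(r[[0,2,4]].mean(0)+[-.05,-.05,0],yaw,.32,'w3')
o=np.vstack([cv2.resize(load(n)[1],(480,300)) for n in('w1','w2')]);cv2.imwrite('pics/c2.png',o)
E
```

```text
[[0.682 0.186 0.15 ]
 [0.701 0.123 0.15 ]
 [0.684 0.071 0.15 ]
 [0.65  0.043 0.15 ]
 [0.612 0.017 0.15 ]]
cam in tool [ 0.06523558  0.00045259 -0.146987  ] 
 [[ 0.001  1.    -0.   ]
 [-0.966  0.001 -0.258]
 [-0.258  0.     0.966]] 276.26005349763426 323.63561424880453 199.15023496820527 yaw 0.33279020229280315
w1 2.225 [ 0.57811624 -0.20947664]
w2 3.6833 [0.67911299 0.09207307]
w3 4.3167 [0.62911299 0.04207307]
```

View pics/c2.png

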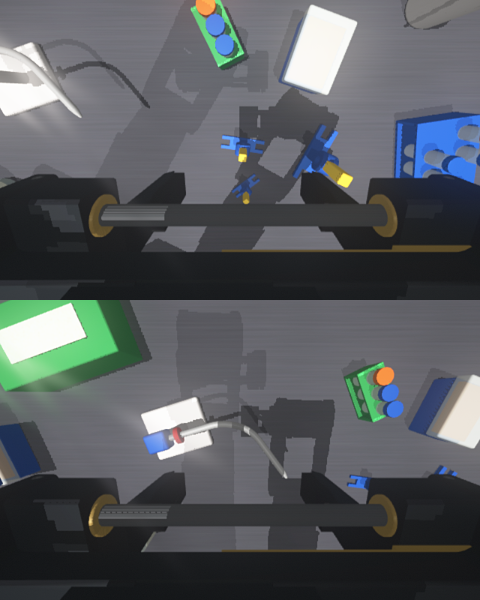

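The w1 half shows the holder's lug near half-scale (242,156). The w2 half shows the whole rail, from the red stop (177,436) to the nose (286,476). Next I'll extract the rod's centre line and the holder's pose.

```bash
python3 - <<'E'
from h import *
for n in('w2','w3','w1'):
    ci,im=load(n)
    for k,c,z in(('yel',YEL,.106),('red',RED,.15),('blu',BLU,.05)):
        print(n,k,[(b.round(1),s[4],plane(ci,b,z)[0].round(4)) for b,s in blobs(mask(im,*c),20)[0] if s[4]<1500])
ci,im=load('w2');g=im[150:245,215:400];a=cv2.resize(g,None,fx=4,fy=4,interpolation=cv2.INTER_CUBIC)
ci,im=load('w1');b=cv2.resize(im[165:225,285:360],None,fx=3,fy=3,interpolation=cv2.INTER_CUBIC)
o=np.zeros((380+180,740,3),np.uint8);o[:380]=a;o[380:,:225]=b
ci,im=load('w3');g3=cv2.resize(im[60:190,110:330],None,fx=1.35,fy=1.35);o[380:380+g3.shape[0],300:300+g3.shape[1]]=g3[:180]
cv2.imwrite('pics/c3.png',o)
E
```

```text
w2 yel [(array([124.6, 292.6]), np.int32(244), array([0.5048, 0.3858, 0.106 ])), (array([524.5, 291.5]), np.int32(150), array([ 0.5056, -0.2086,  0.106 ]))]
w2 red []
w2 blu [(array([520.9, 134.1]), np.int32(992), array([ 0.7318, -0.2005,  0.05  ])), (array([204.7, 193.1]), np.int32(472), array([0.6432, 0.2744, 0.05  ])), (array([587.6, 227. ]), np.int32(122), array([ 0.5863, -0.3341,  0.05  ])), (array([603.4, 230.9]), np.int32(55), array([ 0.5795, -0.3613,  0.05  ])), (array([479.6, 242.5]), np.int32(392), array([ 0.5596, -0.1646,  0.05  ]))]
w3 yel [(array([490.4, 233.2]), np.int32(171), array([ 0.5497, -0.1915,  0.106 ])), (array([130.1, 293.7]), np.int32(722), array([0.4528, 0.3296, 0.106 ])), (array([518. , 299.5]), np.int32(562), array([ 0.4436, -0.2493,  0.106 ])), (array([515.8, 332.3]), np.int32(1174), array([ 0.3853, -0.2566,  0.106 ]))]
w3 red []
w3 blu [(array([491.4,  95.4]), np.int32(1035), array([ 0.7365, -0.1962,  0.05  ])), (array([537., 126.]), np.int32(611), array([ 0.6947, -0.2694,  0.05  ])), (array([161.8, 133.2]), np.int32(84), array([0.6838, 0.2796, 0.05  ]))
[... 458 characters left out ...]
, (array([450.3, 232.4]), np.int32(684), array([ 0.5066, -0.3782,  0.106 ])), (array([327.6, 264.1]), np.int32(114), array([ 0.4606, -0.2164,  0.106 ])), (array([130.4, 292.1]), np.int32(774), array([0.4173, 0.0602, 0.106 ])), (array([515.9, 293.1]), np.int32(694), array([ 0.4154, -0.481 ,  0.106 ])), (array([527.1, 331.7]), np.int32(855), array([ 0.3508, -0.5089,  0.106 ]))]
w1 red []
w1 blu [(array([292.7,  45.9]), np.int32(1161), array([ 0.7426, -0.1711,  0.05  ])), (array([322.5, 192.4]), np.int32(823), array([ 0.5475, -0.2094,  0.05  ])), (array([637.4, 213.4]), np.int32(56), array([ 0.5145, -0.6842,  0.05  ])), (array([327.5, 248. ]), np.int32(410), array([ 0.4582, -0.2169,  0.05  ]))]
```

View pics/c3.png

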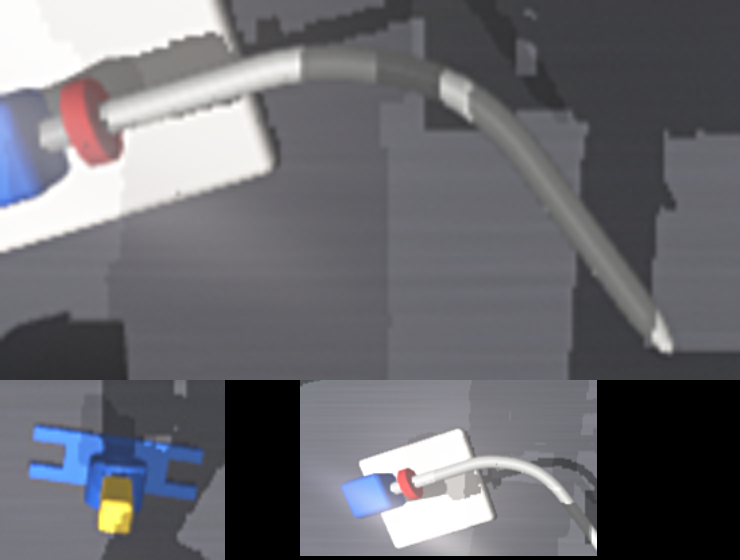

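In the crop the root leaves the stop at (112,110) and the bend runs through (300,64), (440,88) and (500,125). The straight arm goes from about (530,160) to the tip at (668,348). The gripper's shadow crosses the rod here, so I'll combine these picks with the shadow-free top image.

```bash
cat > rail.py <<'E'
from h import *; from cell import env
ct=env.camera_info('top');T=cv2.imread('pics/top0.png').astype(int)
g=T.mean(2);sat=T.max(2)-T.min(2)
ys,xs=np.mgrid[140:192,250:325];w=(g[140:192,250:325]-105).clip(0,None)*(sat[140:192,250:325]<40)
ang=np.arctan2(195-ys,xs-262.)
tp=[]
for a in np.linspace(1.75,.22,22):   # bins by polar angle
    m=(abs(ang-a)<.05)&(np.hypot(xs-262,ys-195)>30)
    if w[m].sum()>50: tp.append([(xs[m]*w[m]).sum()/w[m].sum(),(ys[m]*w[m]).sum()/w[m].sum()])
tp=np.array(tp);PT=plane(ct,tp,.15)
ci,_=load('w2')
c=np.array([(112,110),(150,101),(200,86),(250,72),(300,64),(340,65),(375,70),(410,78),(440,88),(470,101),(500,125),(530,160),(560,205),(590,247),(620,288),(650,325),(668,349)],float)
PW=plane(ci,c/4+[215-.375,150-.375],.15)
if __name__=='__main__':
    print('top\n',np.c_[tp,PT[:,:2]].round(4));print('w2\n',PW[:,:2].round(4))
    # signed distance of top points from w2 polyline
    for p in PT[:,:2]:
        d=np.linalg.norm(PW[:,:2]-p,axis=1);i=np.clip(d.argmin(),1,len(PW)-2);t=PW[i+1,:2]-PW[i-1,:2];t/=np.linalg.norm(t);e=p-PW[i,:2]
        print(((t[0]*e[1]-t[1]*e[0])*1e3).round(1),end=' ')
    w1,i1=load('w1')
    # tip in w1, scene check
    q=plane(w1,[(80/480*640,116/300*400)],.15);print('\nw1 tip',q)
    # holder plate orientation from w1 crop picks (plate top z=.007): outer corners
    pk=np.array([(36,428),(203,456),(196,498),(28,470)],float)-[0,380];pk=pk/3+[285,165]-.33
    P=plane(w1,pk,.007)[:,:2];print(P.round(4),P.mean(0)); print('long dir',np.degrees(np.arctan2(*(P[0]+P[3]-P[1]-P[2])[::-1])),np.linalg.norm(P[0]-P[1]),np.linalg.norm(P[0]-P[3]))
    # lug top
    lt=np.array([(104,503),(131,503),(131,531),(98,532)],float)-[0,380]
    print('lug top',plane(w1,lt/3+[285,165]-.33,.106).mean(0))
E
python3 rail.py
```

```text
top
 [[2.549756e+02 1.560443e+02 6.840000e-01 1.731000e-01]
 [2.577250e+02 1.565219e+02 6.829000e-01 1.657000e-01]
 [2.602319e+02 1.572024e+02 6.812000e-01 1.589000e-01]
 [2.634736e+02 1.530896e+02 6.928000e-01 1.507000e-01]
 [2.669468e+02 1.514431e+02 6.976000e-01 1.416000e-01]
 [2.702616e+02 1.508315e+02 6.996000e-01 1.327000e-01]
 [2.737594e+02 1.503702e+02 7.011000e-01 1.234000e-01]
 [2.771838e+02 1.507145e+02 7.005000e-01 1.141000e-01]
 [2.805502e+02 1.512917e+02 6.992000e-01 1.050000e-01]
 [2.839769e+02 1.522025e+02 6.969000e-01 9.570000e-02]
 [2.873053e+02 1.536876e+02 6.931000e-01 8.660000e-02]
 [2.904159e+02 1.556460e+02 6.880000e-01 7.800000e-02]
 [2.929841e+02 1.579606e+02 6.818000e-01 7.080000e-02]
 [2.953154e+02 1.606878e+02 6.745000e-01 6.430000e-02]
 [2.972535e+02 1.635013e+02 6.670000e-01 5.880000e-02]
 [2.991447e+02 1.663830e+02 6.592000e-01 5.340000e-02]
 [3.011738e+02 1.691678e+02 6.518000e-01 4.770000e-02]
 [3.031734e+02 1.719972e+02 6.442000e-01 4.210000e-02]
 [3.051436e+02 1.747707e+02 6.368000e-01 3.660000e-02]
 [3.072237e+02 1.777236e+02 6.290000e-01 3.070000e-02]
 [3.090647e+02 1.805583e+02 6.214000e-01 2.560000e-02]
 [3.103725e+02 1.827190e+02 6.157000e-01 2.190000e-02]]
w2
 [[0.6866 0.1838]
 [0.6892 0.1726]
 [0.6936 0.1579]
 [0.6976 0.1432]
 [0.6999 0.1287]
 [0.6996 0.1172]
 [0.6981 0.1072]
 [0.6958 0.0971]
 [0.6929 0.0885]
 [0.6891 0.0798]
 [0.682  0.071 ]
 [0.6715 0.062 ]
 [0.6577 0.0528]
 [0.6446 0.0434]
 [0.6316 0.0339]
 [0.6196 0.0242]
 [0.6117 0.0183]]
-5.0 -7.9 -11.6 -2.7 -0.4 -0.0 0.8 1.1 1.4 1.5 0.9 0.0 -0.0 0.0 -0.1 0.3 0.8 0.8 1.1 0.9 0.1 -0.6 
w1 tip [[0.61313181 0.02028507 0.15      ]]
[[ 0.5567 -0.1674]
 [ 0.5411 -0.2579]
 [ 0.5173 -0.2547]
 [ 0.5333 -0.1624]] [ 0.5370865  -0.21059275]
long dir 80.20505202392869 0.09186436955897322 0.023883087678344326
lug top [ 0.53702197 -0.21062537  0.106     ]
```

Plate length comes out at 91.9 mm, so it is the right holder: centre (0.537,-0.211), bore axis at about -9.8°. Both rail measurements agree to about 1 mm. Next: check the IK for both grip options, then grasp across the sleeve axis and lift.

```bash
python3 - <<'E'
from h import *; from cell import env
H=np.array([.5370,-.2106]);th=np.radians(-9.8)
best=None
for o in(np.pi/2,-np.pi/2):
    qs=[env.solve_ik(p,down(a+o)) for p,a in(((*H,.072),th),((.59,.002,.176),np.radians(36)),((.69,.172,.176),np.radians(105)))]
    print(o,[None if q is None else q.round(2) for q in qs])
    if all(q is not None for q in qs):
        m=max(abs(q[5]) for q in qs)
        if best is None or m<best[0]: best=(m,o)
o=best[1];print(best);open('o.txt','w').write(str(o))
yaw=th+o
env.gripper_open()
env.move_pose([*H,.15],down(yaw))
env.line_to([*H,.072],rate=.1)
s=env.read_state();print(s['time_s'],s['position'].round(4),s['wrist_force'].round(2))
env.clamp(12);env.hold(.2)
s=env.read_state();print(s['time_s'],s['opening'],s['grip_force'],s['wrist_force'].round(2))
env.line_to([*H,.12],rate=.12);env.hold(.3)
s=env.read_state();print(s['time_s'],s['opening'],s['grip_force'],s['wrist_force'].round(2),s['torque'].round(3),s['position'].round(4))
shoot(env,'w4'); cv2.imwrite('pics/s4.png',env.read_camera('scene')[60:260,200:440])
E
```

```text
1.5707963267948966 [array([-0.58,  0.39,  1.72, -0.  ,  1.04, -0.41]), array([-0.2 ,  0.28,  1.63, -0.  ,  1.24, -0.83]), array([ 0.08,  0.53,  1.28, -0.  ,  1.33, -1.75])]
-1.5707963267948966 [array([-0.58,  0.39,  1.72, -0.  ,  1.04,  2.73]), array([-0.2 ,  0.28,  1.63, -0.  ,  1.24,  2.32]), array([ 0.08,  0.53,  1.28, -0.  ,  1.33,  1.39])]
(np.float64(1.754721769446818), 1.5707963267948966)
7.0917 [ 0.5375 -0.2109  0.0726] [ 1.1   0.07 -0.13]
8.4 0.013833838543164 11.956270665396005 [-0.51 -0.26 -0.52]
9.25 0.014288224543005542 11.956250458024442 [ 0.02 -0.46 -1.69] [ 0.015 -0.046  0.005] [ 0.5366 -0.2104  0.1192]
```

View pics/w4.png

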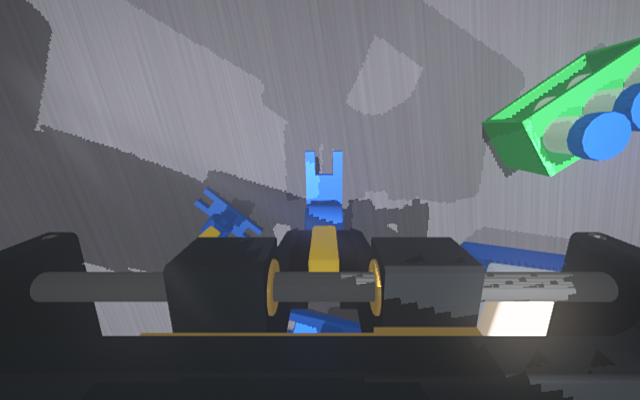

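The lug is held squarely: lug at (323,250), plate end at (324,151), holder weight about 1.3 N. Next I'll move to the pre-thread pose in front of the nose and check the alignment there.

```bash
cat > path.py <<'E'
from rail import PT,PW
import numpy as np
from scipy.interpolate import splprep,splev
# order tip -> root, both views
def arc(P): return np.r_[0,np.cumsum(np.linalg.norm(np.diff(P,axis=0),axis=1))]
W=PW[::-1,:2];S=arc(W)
dense=np.linspace(0,S[-1],600);D=np.c_[np.interp(dense,S,W[:,0]),np.interp(dense,S,W[:,1])]
Q=np.vstack([W,PT[4:-1,:2]]);s=np.array([dense[np.linalg.norm(D-p,axis=1).argmin()] for p in Q])
i=np.argsort(s,kind='stable');s=s[i]+np.arange(len(s))*1e-6;Q=Q[i]
tck,_=splprep(Q.T,u=s,s=len(s)*(.0006**2),k=3)
L=S[-1]
A=np.array(splev(.004,tck));B=np.array(splev(.055,tck));AH=np.arctan2(*(B-A)[::-1])  # arm
C=np.array(splev(L-.035,tck));E=np.array(splev(L-.001,tck));RH=np.arctan2(*(E-C)[::-1])
def pt(s):
    if s<.004: return A+(s-.004)*np.array([np.cos(AH),np.sin(AH)])
    if s>L-.001: return E+(s-L+.001)*np.array([np.cos(RH),np.sin(RH)])
    return np.array(splev(s,tck))
def pose(s):  # sleeve centre, heading from chord over sleeve
    a,b=pt(s-.011),pt(s+.011); h=np.arctan2(*(b-a)[::-1])
    c=(pt(s)*2+a+b)/4
    return c,h
if __name__=='__main__':
    print(L,np.degrees([AH,RH]))
    for x in np.arange(-.03,L+.01,.01): c,h=pose(x);print(round(x,3),c.round(4),np.degrees(h).round(1))
E
python3 path.py; python3 - <<'E'
from h import *; from cell import env; from path import *
ci,_=load('w4');s=env.read_state();Rt=R.from_rotvec(s['eef_rot']).as_matrix()
p=plane(ci,(324,151),s['position'][2]-.065)[0];print('plate end in tool',(Rt.T@(p-s['position'])).round(4))
print(R.from_rotvec(s['eef_rot']).as_matrix().round(3)[2])
o=float(open('o.txt').read())
c,h=pose(-.035)
env.line_to([*s['position'][:2],.177],rate=.15)
env.move_pose([*c,.176],down(h+o));env.hold(.4)
s=env.read_state();print(s['time_s'],s['position'],c,s['wrist_force'],s['torque'])
ci,im=shoot(env,'w5')
t=proj(ci,[*pt(0),.15])[0];print('expected tip px',t)
cv2.imwrite('pics/w5c.png',np.hstack([im[100:300,180:420],cv2.resize(env.read_camera('scene')[190:290,280:400],None,fx=2,fy=2)]))
E
```

```text
0.20661201260417375 [ 35.97003196 106.46179355]
-0.03 [0.5875 0.0006] 36.0
-0.02 [0.5956 0.0065] 36.0
-0.01 [0.6037 0.0124] 36.0
0.0 [0.6117 0.0183] 37.4
0.01 [0.6196 0.0244] 38.3
0.02 [0.6275 0.0305] 36.9
0.03 [0.6355 0.0363] 34.9
0.04 [0.6437 0.042 ] 34.1
0.05 [0.6521 0.0477] 34.4
0.06 [0.6603 0.0535] 35.8
0.07 [0.6683 0.0596] 38.6
0.08 [0.6759 0.0661] 43.0
0.09 [0.6828 0.0733] 49.2
0.1 [0.6887 0.0811] 57.1
0.11 [0.6934 0.0897] 65.4
0.12 [0.6968 0.0989] 73.5
0.13 [0.699  0.1086] 81.2
0.14 [0.6999 0.1186] 88.5
0.15 [0.6996 0.1286] 94.8
0.16 [0.6983 0.1387] 99.8
0.17 [0.6963 0.1487] 103.4
0.18 [0.6937 0.1586] 105.7
0.19 [0.6909 0.1681] 106.9
0.2 [0.6881 0.1775] 106.9
0.21 [0.6853 0.1868] 106.6
plate end in tool [ 0.0466 -0.0005  0.065 ]
[ 0.    -0.001 -1.   ]
11.1417 [ 0.58350961 -0.00312335  0.17604399] [ 0.58348762 -0.0023212 ] [-0.24609427 -0.35071261 -0.84908969] [-0.01344957 -0.12800328  0.04656938]
expected tip px [378.1650806  226.54610951]
```

View pics/w5.png

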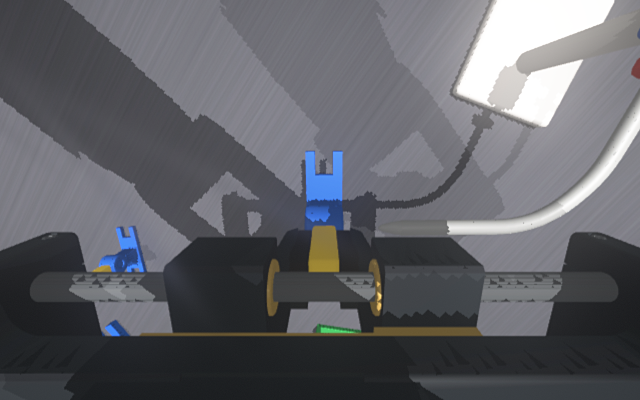

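The nose is visible at (380,227), matching the expected (378,226.5), and the arm runs level to the right. I'll measure the arm's lateral offset in the tool frame, then thread with force feedback.

```bash
python3 - <<'E'
from h import *; from cell import env; from path import *
ci,im=load('w5');s=env.read_state();Rt=R.from_rotvec(s['eef_rot']).as_matrix()
for u in (390,400,410,420,430,440,450,460,470,480,490,500,510,520):
    col=im[205:250,u].astype(int);v=np.array([205+np.r_[np.where((col.mean(1)>95)&((col.max(1)-col.min(1))<40))[0]]]).ravel()
    if len(v)==0: continue
    # longest run
    runs=np.split(v,np.where(np.diff(v)>1)[0]+1);r=max(runs,key=len);m=(r[0]+r[-1])/2
    e=[Rt.T@(plane(ci,(u,q),.15)[0]-s['position']) for q in(r[0]-.5,m,r[-1]+.5)]
    print(u,r[0],r[-1],[(1e3*x[:2]).round(1).tolist() for x in e])
f=[];t0=s['time_s']
for i in range(6): env.hold(.03);q=env.read_state();f.append(np.r_[q['wrist_force'],q['torque']])
print(np.mean(f,0).round(2),np.std(f,0).round(3));
t0=env.read_state()['time_s'];p=env.read_state()['position']
c,h=pose(-.035);env.line_to([*(c+.003*np.array([np.cos(h),np.sin(h)])),.176],rate=.03)
q=env.read_state();print('3mm step takes',q['time_s']-t0,q['position']-p)
E
```

```text
390 209 236 [[12.9, 42.4], [3.2, 43.0], [-6.7, 43.6]]
400 209 236 [[12.9, 48.9], [3.2, 49.6], [-6.7, 50.3]]
410 208 236 [[13.6, 55.4], [3.6, 56.2], [-6.7, 57.0]]
420 206 236 [[15.0, 61.8], [4.3, 62.8], [-6.7, 63.7]]
430 205 236 [[15.7, 68.3], [4.6, 69.3], [-6.7, 70.5]]
440 205 236 [[15.7, 74.8], [4.6, 76.0], [-6.7, 77.2]]
450 205 236 [[15.7, 81.3], [4.6, 82.6], [-6.7, 83.9]]
460 205 245 [[15.7, 87.8], [1.5, 89.6], [-13.3, 91.5]]
470 205 249 [[15.7, 94.3], [0.1, 96.4], [-16.2, 98.7]]
480 205 249 [[15.7, 100.8], [0.1, 103.1], [-16.2, 105.5]]
490 205 249 [[15.7, 107.3], [0.1, 109.8], [-16.2, 112.3]]
500 205 249 [[15.7, 113.8], [0.1, 116.4], [-16.2, 119.1]]
510 205 249 [[15.7, 120.4], [0.1, 123.1], [-16.2, 125.9]]
520 205 249 [[15.7, 126.9], [0.1, 129.7], [-16.2, 132.7]]
[-0.26 -0.02 -1.49 -0.01 -0.13  0.01] [0.445 0.233 0.338 0.025 0.019 0.019]
3mm step takes 0.25 [ 2.58200077e-03  1.95931133e-03 -6.66755881e-06]
```

```bash
python3 - <<'E'
from h import *; from path import *
ci,im=load('w5')
from cell import env
s=env.read_state()
c0,h0=pose(-.035);Rt=R.from_rotvec(down(h0+np.pi/2)).as_matrix();tp=np.array([.58351,-.00312,.17604])
g=cv2.GaussianBlur(im.astype(np.float32).mean(2),(1,3),0)
for u in range(395,530,9):
    d=np.diff(g[214:242,u]);a=214.5+d[:14].argmax();b=214.5+d[12:].argmin()+12
    e=[Rt.T@(plane(ci,(u,q),.15)[0]-tp) for q in(a,b)]
    print(u,a,b,[(1e3*x[:2]).round(1).tolist() for x in e],'mid',(500*(e[0]+e[1])[:2]).round(2))
print(s['time_s'],s['position'])
E
```

```text
395 223.5 236.5 [[2.8, 46.5], [-6.5, 47.1]] mid [-1.83 46.82]
404 225.5 236.5 [[1.4, 52.6], [-6.5, 53.2]] mid [-2.54 52.89]
413 222.5 236.5 [[3.5, 58.4], [-6.5, 59.2]] mid [-1.49 58.82]
422 225.5 236.5 [[1.4, 64.6], [-6.5, 65.3]] mid [-2.55 64.92]
431 225.5 236.5 [[1.4, 70.6], [-6.5, 71.3]] mid [-2.56 70.94]
440 221.5 236.5 [[4.2, 76.2], [-6.5, 77.4]] mid [-1.15 76.81]
449 220.5 234.5 [[4.9, 82.1], [-5.1, 83.3]] mid [-0.09 82.69]
458 220.5 234.5 [[4.9, 88.1], [-5.1, 89.3]] mid [-0.09 88.69]
467 220.5 233.5 [[4.9, 94.0], [-4.3, 95.2]] mid [ 0.26 94.63]
476 220.5 233.5 [[4.9, 100.0], [-4.3, 101.3]] mid [  0.26 100.63]
485 220.5 233.5 [[4.9, 105.9], [-4.4, 107.3]] mid [  0.25 106.62]
494 220.5 233.5 [[4.9, 111.9], [-4.4, 113.3]] mid [  0.25 112.61]
503 220.5 233.5 [[4.8, 117.8], [-4.4, 119.4]] mid [  0.24 118.61]
512 219.5 232.5 [[5.5, 123.7], [-3.6, 125.3]] mid [  0.95 124.48]
521 217.5 231.5 [[6.9, 129.4], [-2.9, 131.2]] mid [  2.   130.27]
11.6917 [ 5.86076921e-01 -3.65440240e-04  1.76019828e-01]
```

The lit part of the arm shows its heading is about 37.9°, and near the tip it lies about 2 mm to the right of the tool line. I'll put that into the path and start threading with force feedback.

```bash
cat >> path.py <<'E'
# --- refine arm with w5 (tool-frame measurement: left offset, forward), tip at fwd ~36 mm
_h=np.radians(35.97);_f=np.array([np.cos(_h),np.sin(_h)]);_l=np.array([-_f[1],_f[0]]);_tp=np.array([.58351,-.00312])
_y=np.arange(.036,.108,.008);_x=-.0019+(_y-.047)*.033
AP=_tp+_y[:,None]*_f+_x[:,None]*_l
if __name__=='__main__': print('old path vs w5 arm', [round(1e3*float((p-pt(q))@_l),2) for p in AP for q in [dense[np.linalg.norm(D-p,axis=1).argmin()]]])
Q=np.vstack([AP,Q[s>.085]]);s=arc(Q[np.r_[0:len(AP)]]);s=np.r_[s,s[-1]+np.cumsum(np.linalg.norm(np.diff(Q[len(AP)-1:],axis=0),axis=1))] if False else np.r_[s,[s[-1]+ (v-.072) for v in [dense[np.linalg.norm(D-p,axis=1).argmin()] for p in Q[len(AP):]]]]
s=s+np.arange(len(s))*1e-6
tck,_=splprep(Q.T,u=s,s=len(s)*(.0006**2),k=3);L=s[-1]
A=np.array(splev(.004,tck));AH=np.arctan2(*(AP[-1]-AP[0])[::-1])
C=np.array(splev(L-.035,tck));E=np.array(splev(L-.001,tck));RH=np.arctan2(*(E-C)[::-1])
if __name__=='__main__':
    print(L,np.degrees([AH,RH]))
    for x in np.arange(-.03,L+.01,.02): c,h=pose(x);print(round(x,3),c.round(4),np.degrees(h).round(1))
E
cat > servo.py <<'E'
from h import *; from cell import env; import path, json, os
o=float(open('o.txt').read())
def ft(n=3,dt=.02):
    v=[]
    for i in range(n):
        env.hold(dt);q=env.read_state();v.append(np.r_[q['wrist_force'],q['torque']])
    return np.mean(v,0),q
def load_st(): return json.load(open('st.json'))
def save_st(st): json.dump(st,open('st.json','w'))
def go(st,rate=.03):
    c,h=path.pose(st['s']);h+=st['dh'];l=np.array([-np.sin(h),np.cos(h)])
    env.line_to([*(c+st['n']*l),.176+st['z']],down(h+o),rate=rate);return h
def run(st,s_end,step=.0025,kf=.00012,kt=np.radians(20),fstop=3.5,log=1,rate=.03,nmax=None):
    b=np.array(st['bias']);bad=0;k=0
    while st['s']<s_end-1e-6:
        st['s']+=step;h=go(st,rate);F,q=ft();F=F-b;f=np.array([np.cos(h),np.sin(h)]);l=np.array([-f[1],f[0]])
        fa,fl,fz,tz=F[:2]@f,F[:2]@l,F[2],F[5]
        db=lambda x,d: np.sign(x)*max(abs(x)-d,0)
        st['n']+=float(np.clip(kf*db(fl,.4),-.0006,.0006));st['z']+=float(np.clip(kf*db(fz,.8),-.0004,.0004))
        st['dh']+=float(np.clip(kt*db(tz,.015),-.026,.026))
        k+=1
        if k%log==0: print(f"{q['time_s']:.1f} s{1e3*st['s']:.1f} fa{fa:.1f} fl{fl:.1f} fz{fz:.1f} tz{tz:.3f} tx{F[3:5]@f:.2f} ty{F[3:5]@l:.2f} n{1e3*st['n']:.2f} z{1e3*st['z']:.2f} dh{np.degrees(st['dh']):.1f}")
        if np.linalg.norm(F[:3])>fstop:
            bad+=1;st['s']-=step+.001;go(st,rate)
            if bad>=3: print('binding, stop');break
        else: bad=max(0,bad-.34)
    save_st(st);return st
E
python3 path.py | tail -16; python3 - <<'E'
from servo import *
st=dict(s=-.030,n=-.0003,z=0.,dh=0.,bias=[0]*6)
go(st,.03);env.hold(.2);b,q=ft(8,.03);st['bias']=b.tolist();print(b.round(2),q['position'])
run(st,.02)
E
```

```text
0.2 [0.6881 0.1775] 106.9
0.21 [0.6853 0.1868] 106.6
old path vs w5 arm [-2.92, -3.07, -3.19, -3.01, -2.6, -2.07, -1.52, -1.04, -0.74]
0.19867485112196814 [ 37.86007483 105.34860526]
-0.03 [ 0.5904 -0.0022] 37.9
-0.01 [0.6061 0.0101] 37.9
0.01 [0.6221 0.0225] 37.9
0.03 [0.6375 0.0345] 37.7
0.05 [0.6534 0.0468] 38.0
0.07 [0.6718 0.0618] 41.0
0.09 [0.6878 0.079 ] 55.7
0.11 [0.6962 0.0971] 73.1
0.13 [0.6998 0.1168] 86.5
0.15 [0.6986 0.1367] 99.8
0.17 [0.694  0.1561] 106.1
0.19 [0.6886 0.1754] 104.6
[-0.   -0.27 -1.35 -0.03 -0.13 -0.02] [ 0.59053056 -0.00237314  0.17605514]
12.8 s-27.5 fa0.2 fl-0.2 fz0.3 tz0.028 tx0.04 ty-0.01 n-0.30 z0.00 dh0.3
13.1 s-25.0 fa0.3 fl0.4 fz-0.3 tz0.016 tx0.00 ty0.00 n-0.30 z0.00 dh0.3
13.4 s-22.5 fa-0.0 fl0.4 fz-0.2 tz-0.001 tx0.03 ty-0.02 n-0.30 z0.00 dh0.3
13.7 s-20.0 fa0.5 fl0.3 fz-0.1 tz0.019 tx0.02 ty-0.03 n-0.30 z0.00 dh0.4
14.0 s-17.5 fa0.4 fl0.3 fz0.3 tz0.032 tx-0.01 ty0.00 n-0.30 z0.00 dh0.7
14.3 s-15.0 fa0.5 fl-0.1 fz0.2 tz0.015 tx-0.00 ty-0.04 n-0.30 z0.00 dh0.7
14.6 s-12.5 fa0.4 fl0.4 fz0.3 tz0.016 tx-0.01 ty-0.01 n-0.30 z0.00 dh0.7
14.9 s-10.0
[... 369 characters left out ...]
0.8 fz-2.3 tz0.010 tx0.16 ty-0.07 n-0.19 z-0.19 dh1.7
16.7 s5.0 fa1.2 fl1.6 fz-3.3 tz0.009 tx0.28 ty-0.15 n-0.04 z-0.49 dh1.7
17.2 s4.0 fa0.5 fl1.5 fz-1.7 tz0.024 tx0.24 ty-0.07 n0.08 z-0.59 dh1.9
17.5 s6.5 fa0.5 fl1.1 fz-1.5 tz0.015 tx0.25 ty-0.06 n0.17 z-0.68 dh1.9
17.8 s9.0 fa0.5 fl1.2 fz-1.4 tz0.029 tx0.29 ty-0.02 n0.27 z-0.75 dh2.2
18.1 s11.5 fa0.1 fl1.0 fz-1.3 tz0.006 tx0.25 ty-0.06 n0.34 z-0.80 dh2.2
18.4 s14.0 fa-0.0 fl1.8 fz-1.7 tz0.002 tx0.24 ty-0.04 n0.51 z-0.91 dh2.2
18.7 s16.5 fa0.9 fl1.7 fz-1.4 tz0.046 tx0.25 ty-0.09 n0.67 z-0.98 dh2.8
19.0 s19.0 fa0.1 fl1.0 fz-1.2 tz0.063 tx0.23 ty-0.09 n0.74 z-1.02 dh3.8
19.3 s21.5 fa0.5 fl0.9 fz-0.6 tz-0.004 tx0.19 ty-0.09 n0.81 z-1.02 dh3.8
```

```bash
python3 - <<'E'
from servo import *
ci,im=shoot(env,'w6');sc=env.read_camera('scene')
cv2.imwrite('pics/v6.png',np.hstack([im[120:320,230:560],cv2.resize(sc[180:280,290:410],None,fx=2,fy=2)]))
E
```

```text
(no output)
```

View pics/v6.png

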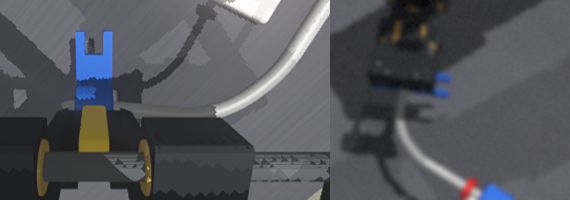

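The sleeve is threaded: the rod enters the blue sleeve at (115,103) and a bit of nose shows behind it at (65,105). The rod leaves slightly clockwise of the tool heading, so the yaw correction has drifted on torque bias. I'll add a leak and a torque bias, then go on into the bend.

```bash
sed -i "s/        k+=1/        st['dh']*=.9;k+=1/" servo.py; python3 - <<'E'
from servo import *
st=load_st();st['bias'][5]+=.017;st['dh']=np.radians(.8)
run(st,.085,kf=.0002,step=.0025,fstop=3.2)
E
```

```text
19.7 s24.0 fa0.2 fl1.0 fz-0.3 tz0.006 tx0.15 ty-0.14 n0.93 z-1.02 dh0.7
20.0 s26.5 fa0.5 fl0.7 fz-0.1 tz-0.010 tx0.10 ty-0.08 n1.00 z-1.02 dh0.6
20.3 s29.0 fa0.6 fl0.0 fz-0.2 tz-0.009 tx-0.00 ty-0.06 n1.00 z-1.02 dh0.6
20.6 s31.5 fa0.5 fl0.4 fz0.1 tz-0.020 tx0.01 ty-0.03 n1.00 z-1.02 dh0.4
20.9 s34.0 fa0.2 fl0.4 fz-0.2 tz0.014 tx-0.00 ty-0.03 n1.00 z-1.02 dh0.4
21.2 s36.5 fa0.1 fl-0.5 fz0.5 tz-0.012 tx-0.01 ty-0.01 n0.98 z-1.02 dh0.3
21.5 s39.0 fa0.1 fl0.1 fz-0.2 tz0.005 tx0.02 ty-0.01 n0.98 z-1.02 dh0.3
21.8 s41.5 fa-0.2 fl0.8 fz0.0 tz-0.017 tx0.01 ty-0.02 n1.05 z-1.02 dh0.2
22.1 s44.0 fa0.7 fl0.8 fz0.3 tz0.009 tx-0.00 ty-0.04 n1.12 z-1.02 dh0.2
22.4 s46.5 fa0.0 fl0.0 fz-0.3 tz-0.008 tx-0.02 ty-0.02 n1.12 z-1.02 dh0.2
22.7 s49.0 fa0.1 fl-0.3 fz0.3 tz0.002 tx-0.06 ty-0.04 n1.12 z-1.02 dh0.2
23.0 s51.5 fa0.4 fl-0.7 fz-0.0 tz-0.003 tx-0.13 ty-0.06 n1.06 z-1.02 dh0.2
23.3 s54.0 fa0.6 fl-0.7 fz-0.3 tz-0.000 tx-0.18 ty-0.11 n1.00 z-1.02 dh0.1
23.6 s56.5 fa0.7 fl-1.0 fz-0.3 tz-0.021 tx-0.24 ty-0.12 n0.88 z-1.02 dh0.0
23.9 s59.0 fa0.6 fl-1.2 fz-0.7 tz-0.035 tx-0.27 ty-0.09 n0.73 z-1.02 dh-0.3
24.2 s61.5 fa0.9 fl-1.3 fz0.2 tz0.013 tx-0.30 ty-0.12 n0.56 z-1.02 dh-0.3
24.5 s64.0 fa1.0 fl-1.8 fz-0.0 tz-0.038 tx-0.35 ty-0.14 n0.27 z-1.02 dh-0.7
24.8 s66.5 fa1.0 fl-1.6 fz-0.5 tz-0.021 tx-0.29 ty-0.13 n0.03 z-1.02 dh-0.7
25.1 s69.0 fa0.6 fl-1.4 fz-0.3 tz0.010 tx-0.30 ty-0.10 n-0.16 z-1.02 dh-0.7
25.5 s71.5 fa0.6 fl-1.7 fz-0.4 tz0.016 tx-0.27 ty-0.11 n-0.42 z-1.02 dh-0.6
25.8 s74.0 fa0.5 fl-1.0 fz-0.3 tz0.006 tx-0.20 ty-0.10 n-0.54 z-1.02 dh-0.5
26.1 s76.5 fa1.0 fl-1.0 fz-0.7 tz0.029 tx-0.23 ty-0.13 n-0.67 z-1.02 dh-0.2
26.4 s79.0 fa0.6 fl-1.4 fz0.1 tz-0.003 tx-0.23 ty-0.13 n-0.87 z-1.02 dh-0.2
26.7 s81.5 fa1.4 fl-0.5 fz-0.3 tz-0.010 tx-0.20 ty-0.15 n-0.88 z-1.02 dh-0.2
27.0 s84.0 fa0.7 fl-1.5 fz-0.5 tz0.018 tx-0.22 ty-0.12 n-1.10 z-1.02 dh-0.1
27.3 s86.5 fa0.6 fl-1.2 fz0.2 tz0.018 tx-0.20 ty-0.12 n-1.25 z-1.02 dh-0.0
```

```bash
sed -i "s/F\[2\],F\[5\]/F[2],F[5];fl=.5*fl+.5*(F[3:5]@f)\/.19/;s/db(fl,.4)/db(fl,.25)/" servo.py; python3 - <<'E'
from servo import *
st=load_st()
run(st,.15,kf=.0003,step=.0025,fstop=3.5)
E
```

```text
27.6 s89.0 fa1.0 fl-1.0 fz0.1 tz0.011 tx-0.17 ty-0.12 n-1.46 z-1.02 dh-0.0
27.9 s91.5 fa0.5 fl-0.7 fz-0.5 tz-0.034 tx-0.14 ty-0.12 n-1.61 z-1.02 dh-0.4
28.2 s94.0 fa0.7 fl-0.6 fz0.2 tz-0.017 tx-0.15 ty-0.13 n-1.72 z-1.02 dh-0.4
28.5 s96.5 fa0.4 fl-0.2 fz-0.1 tz-0.019 tx-0.08 ty-0.11 n-1.72 z-1.02 dh-0.4
28.8 s99.0 fa0.2 fl-0.4 fz-0.2 tz0.012 tx-0.14 ty-0.13 n-1.77 z-1.02 dh-0.4
29.1 s101.5 fa0.5 fl-0.2 fz0.8 tz0.029 tx-0.06 ty-0.11 n-1.77 z-1.02 dh-0.1
29.4 s104.0 fa0.3 fl-0.0 fz0.1 tz-0.001 tx-0.06 ty-0.10 n-1.77 z-1.02 dh-0.1
29.7 s106.5 fa0.7 fl-0.8 fz0.7 tz-0.028 tx-0.13 ty-0.10 n-1.92 z-1.02 dh-0.3
30.0 s109.0 fa0.9 fl-0.9 fz0.8 tz0.017 tx-0.10 ty-0.10 n-2.13 z-1.02 dh-0.2
30.3 s111.5 fa0.5 fl-0.2 fz-0.2 tz0.037 tx-0.04 ty-0.13 n-2.13 z-1.02 dh0.2
30.6 s114.0 fa0.5 fl-0.2 fz0.2 tz-0.009 tx0.01 ty-0.08 n-2.13 z-1.02 dh0.2
30.9 s116.5 fa-0.2 fl-0.1 fz0.5 tz-0.015 tx-0.03 ty-0.04 n-2.13 z-1.02 dh0.2
31.2 s119.0 fa0.4 fl-0.1 fz0.3 tz0.022 tx-0.01 ty-0.06 n-2.13 z-1.02 dh0.3
31.5 s121.5 fa0.1 fl-0.0 fz-0.0 tz0.007 tx-0.03 ty-0.08 n-2.13 z-1.02 dh0.2
31.8 s124.0 fa-0.2 fl0.1 fz0.1 tz-
[... 158 characters left out ...]
x-0.01 ty-0.06 n-2.13 z-1.02 dh0.2
32.7 s131.5 fa0.1 fl-0.1 fz0.2 tz0.036 tx-0.04 ty-0.09 n-2.13 z-1.02 dh0.6
33.0 s134.0 fa0.8 fl-0.1 fz0.2 tz0.005 tx-0.03 ty-0.10 n-2.13 z-1.02 dh0.5
33.3 s136.5 fa0.3 fl-0.4 fz0.3 tz0.005 tx-0.00 ty-0.09 n-2.17 z-1.02 dh0.5
33.6 s139.0 fa0.3 fl0.0 fz-0.3 tz0.028 tx0.01 ty-0.09 n-2.17 z-1.02 dh0.6
33.9 s141.5 fa0.1 fl0.3 fz0.1 tz-0.016 tx0.01 ty-0.09 n-2.17 z-1.02 dh0.6
34.2 s144.0 fa0.7 fl0.3 fz0.4 tz-0.000 tx0.07 ty-0.16 n-2.15 z-1.02 dh0.5
34.5 s146.5 fa0.7 fl0.6 fz0.7 tz0.025 tx0.15 ty-0.12 n-2.05 z-1.02 dh0.6
34.8 s149.0 fa0.6 fl0.7 fz0.9 tz0.019 tx0.14 ty-0.14 n-1.93 z-0.99 dh0.7
35.1 s151.5 fa0.7 fl0.7 fz1.4 tz0.003 tx0.16 ty-0.16 n-1.81 z-0.81 dh0.6
```

```bash
python3 - <<'E'
from servo import *
st=load_st()
run(st,.173,kf=.0003,step=.0025,fstop=3.5)
print(env.read_state()['position'])
E
```

```text
35.4 s154.0 fa-0.1 fl0.0 fz-0.4 tz-0.012 tx-0.01 ty-0.10 n-1.81 z-0.81 dh0.5
35.7 s156.5 fa0.1 fl0.3 fz0.2 tz-0.034 tx-0.02 ty-0.10 n-1.79 z-0.81 dh0.1
36.0 s159.0 fa0.6 fl-0.2 fz0.1 tz0.002 tx-0.06 ty-0.10 n-1.79 z-0.81 dh0.1
36.3 s161.5 fa0.1 fl-0.1 fz0.3 tz0.015 tx-0.01 ty-0.09 n-1.79 z-0.81 dh0.1
36.6 s164.0 fa0.1 fl-0.1 fz0.3 tz0.008 tx-0.04 ty-0.10 n-1.79 z-0.81 dh0.1
36.9 s166.5 fa0.3 fl-0.0 fz-0.6 tz-0.010 tx-0.07 ty-0.09 n-1.79 z-0.81 dh0.1
37.2 s169.0 fa0.1 fl-0.3 fz-0.5 tz0.012 tx-0.03 ty-0.10 n-1.79 z-0.81 dh0.1
37.5 s171.5 fa0.5 fl-0.1 fz0.6 tz-0.022 tx-0.04 ty-0.10 n-1.79 z-0.81 dh-0.1
37.8 s174.0 fa0.5 fl0.0 fz-0.0 tz0.014 tx-0.06 ty-0.12 n-1.79 z-0.81 dh-0.0
[0.69457753 0.16056545 0.17518211]
```

Now the soft approach to the stop, in 1 mm steps, watching the axial force and pitch moment.

```bash
python3 - <<'E'
from servo import *
st=load_st();b=np.array(st['bias']);base=None;hist=[]
for i in range(26):
    st['s']+=.001;h=go(st,.012);F,q=ft(5,.02);F-=b;f=np.array([np.cos(h),np.sin(h)]);l=np.array([-f[1],f[0]])
    fa,fl,ty=F[:2]@f,.5*F[:2]@l+.5*(F[3:5]@f)/.19,F[3:5]@l;hist.append((fa,ty))
    if abs(fl)>.3: st['n']+=float(np.clip(.0003*fl,-.0004,.0004))
    if len(hist)==4: base=np.mean(hist,0)
    print(f"{q['time_s']:.1f} s{1e3*st['s']:.1f} fa{fa:.2f} fl{fl:.2f} fz{F[2]:.1f} tz{F[5]:.3f} ty{ty:.3f}",q['position'][:2].round(4))
    if base is not None and (fa-base[0]<-1.4 or abs(ty-base[1])>.12): print('contact',base);break
save_st(st)
ci,im=shoot(env,'w7');cv2.imwrite('pics/v7.png',np.hstack([im[120:320,230:560],cv2.resize(env.read_camera('scene')[200:300,310:430],None,fx=2,fy=2)]))
E
```

```text
38.1 s175.0 fa0.07 fl-0.19 fz0.1 tz0.006 ty-0.101 [0.6943 0.1614]
38.4 s176.0 fa0.16 fl0.01 fz0.0 tz0.023 ty-0.110 [0.6941 0.1624]
38.8 s177.0 fa0.37 fl-0.17 fz0.2 tz-0.014 ty-0.087 [0.6938 0.1634]
39.1 s178.0 fa0.13 fl-0.01 fz0.0 tz0.009 ty-0.110 [0.6935 0.1644]
39.4 s179.0 fa0.21 fl-0.09 fz0.0 tz-0.011 ty-0.094 [0.6932 0.1653]
39.8 s180.0 fa0.46 fl-0.01 fz-0.2 tz-0.004 ty-0.088 [0.6929 0.1663]
40.1 s181.0 fa0.21 fl-0.11 fz-0.2 tz-0.016 ty-0.077 [0.6926 0.1672]
40.4 s182.0 fa0.41 fl0.22 fz0.3 tz-0.021 ty-0.134 [0.6924 0.1682]
40.8 s183.0 fa0.79 fl0.18 fz0.4 tz-0.005 ty-0.131 [0.6921 0.1692]
41.1 s184.0 fa-0.03 fl0.60 fz0.5 tz0.002 ty-0.108 [0.6919 0.1701]
41.4 s185.0 fa0.48 fl0.30 fz0.1 tz0.021 ty-0.154 [0.6915 0.1711]
41.8 s186.0 fa0.06 fl0.11 fz-0.3 tz-0.022 ty-0.128 [0.6911 0.172 ]
42.1 s187.0 fa0.84 fl0.14 fz0.3 tz0.020 ty-0.122 [0.6908 0.1729]
42.4 s188.0 fa0.39 fl0.27 fz0.1 tz-0.004 ty-0.097 [0.6906 0.1739]
42.8 s189.0 fa0.17 fl0.32 fz0.4 tz0.008 ty-0.106 [0.6903 0.1749]
43.1 s190.0 fa-2.90 fl0.27 fz0.3 tz0.046 ty0.406 [0.6902 0.1753]
contact [ 0.18377727 -0.10192112]
```

View pics/v7.png

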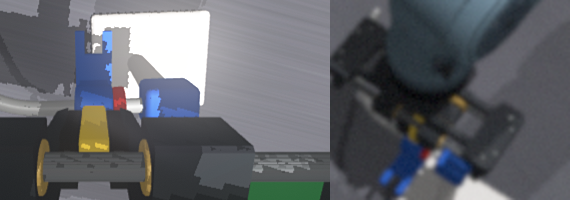

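The sleeve meets the red stop at (118,98), with a sharp axial reaction of 3 N after the free slide. I'll ease the push slightly, release, rise and check.

```bash
python3 - <<'E'
from servo import *
st=load_st();b=np.array(st['bias']);st['s']-=.0003;h=go(st,.012);F,q=ft(5);F-=b
f=np.array([np.cos(h),np.sin(h)]);print('eased fa',F[:2]@f,F.round(2),q['position'])
env.gripper_open();env.hold(.3);q=env.read_state();print(q['time_s'],q['opening'],q['wrist_force'].round(2))
p=q['position'];env.line_to([p[0],p[1],.25],rate=.1)
env.move_pose([p[0]-.10,p[1]-.03,.30],down(h+o));env.hold(.3)
print(env.read_state()['time_s'])
ci,im=shoot(env,'w8');t=env.read_camera('top')
k=proj(ci,[*p[:2],.15])[0].astype(int);print(k)
x0=int(np.clip(k[0]-80,0,480));y0=int(np.clip(k[1]-60,0,280))
cv2.imwrite('pics/v8.png',np.hstack([cv2.resize(im[y0:y0+120,x0:x0+160],None,fx=3,fy=3,interpolation=cv2.INTER_CUBIC),cv2.resize(t[130:202,220:300],None,fx=4,fy=5)[:360]]))
E
```

```text
eased fa -2.940385240936782 [ 0.86 -2.81  1.02 -0.53 -0.14  0.07] [0.69015307 0.17530241 0.17525702]
44.9917 0.08798132926859324 [ 0.06 -0.2  -0.08]
46.725
[327 273]
```

View pics/v8.png

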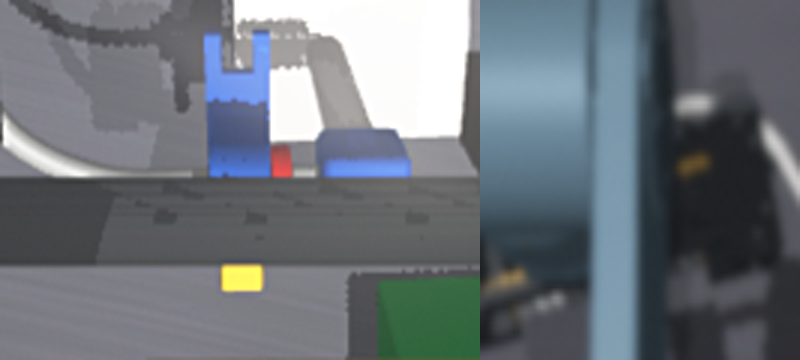

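The holder hangs lug up (yellow top at (242,278)) with the sleeve flush against the red disc at (270,162). I'll do a quick numeric gap check and hand in.

```bash
python3 - <<'E'
from h import *; from cell import env
ci,im=load('w8')
hs=cv2.cvtColor(im,cv2.COLOR_BGR2HSV)
gaps=[]
for v in range(258,272):
    r=hs[v,310:350];red=np.where(((r[:,0]>170)|(r[:,0]<6))&(r[:,1]>120))[0];bl=np.where((r[:,0]>100)&(r[:,0]<128)&(r[:,1]>100))[0]
    if len(red) and len(bl[bl<red[0]]): gaps.append(red[0]-bl[bl<red[0]].max()-1)
print('gap px',gaps)
if gaps and np.median(gaps)<=1: print(env.finish_job(), env.read_state()['time_s'])
E
```

```text
gap px [np.int64(1), np.int64(1), np.int64(1), np.int64(1), np.int64(1), np.int64(1), np.int64(1), np.int64(1), np.int64(1)]
the job is handed in; nothing more can be done
the job is handed in; nothing more can be done
```

The job is handed in at about 47 s: the holder hangs lug up on the rail, touching the red stop to within about one pixel (roughly 1 mm); the highest forces I measured were about 4 N on the arm while threading and 3 N at the stop, and nothing else was touched that I could see.

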